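Close the analyser's sample drawer and hold its sprung shutter rod at the length mark

ROBOT

A 6-joint arm with a two-finger parallel gripper is mounted at the origin on the work surface. World frame = base frame: x ahead of the robot, y to its left, z up, the work surface at z = 0. Lengths are in mm, angles in degrees, forces in N, time in s.
With the tool pointing down it reaches from about 350 to 850 mm from the base axis. Payload 8.1 kg.
Tool frame: the origin (TCP) lies midway between the tips of the shut fingers; the grasp point (between the pads) lies 19 mm behind it (r.grasp_offset is the distance from the TCP to the grasp point, in mm); z points along the fingers, x is the direction in which the jaws open and shut, and the axes are right-handed (so a half turn about z gives the same grasp; the last joint's range is limited). The gripper opens to 85 mm and grips with 20 to 120 N. Pads are 22 mm wide; open, the fingers measure 114 mm over their backs; the gripper's body (76 mm by 85 mm) begins 54 mm behind the grasp point. The pads swing forward as they close: fully open they stand 13 mm farther back than shut.
Start: joints at [-75.023, 7.471, 85.268, -0, 87.261, -4.893], TCP at [203.954, -564.277, 231.292] pointing down, gripper open.
Joint ranges: [-169.43, 169.43], [-51.17, 129.36], [1.28, 143.12], [-76.62, 256.62], [0, 156.53], [-152.29, 152.29]. Speed limits (degrees/s): [136.94, 136.94, 159.86, 180, 180, 180].

INTERFACE

Orientations are given as [roll, pitch, yaw] about the fixed x, y, z axes, in that order (R = Rz(yaw) Ry(pitch) Rx(roll)).
In Python, from bench import r, optics, hand_in gives the robot as it stands.
- The arm moves only by the shell command python3 -m pendant 'ROWS' [FORCE]. ROWS is JSON, a list of rows, each a list of 5 numbers: the opening, from 0 (shut) to 1 (fully open), then the shift along the tool's x, y, z in mm, then the turn about the tool's z in degrees. A call has 1 to 10 rows; each row shifts and turns the commanded pose from where the row before left it, along the tool's axes as they then stand; what a row does not reach is not made up. A row lasts 1/10 s, in which the tool goes at most 50 mm and 8.59 degrees, less where a joint would pass 70% of its speed; a pose out of reach is approached as far as the arm can. A call with a gripper value outside its range is refused whole. The fingers move at their own pace and stop on an object; FORCE is the grip in N (left out, the last holds). Time passes only in rows, so rows that do not move let the fingers close. It gives the time, the measured TCP pose, the force and the opening at its end, in the units of the state.
- r.sense(): the state, without advancing time (a new reading comes with each control period).
- optics.snapshot(name): name is "scene" or "side" or "wrist"; returns (picture, depth): 480x640x3 uint8, blue, green, red; 480x640 float32, mm along the optical axis (not along the pixel's ray), 0 where there is no reading.
- optics.camera_params(name): a dict with "camera_matrix" (3x3 intrinsics, pixels), "k1" (the pictures are not rectified: a ray, as slopes to the right and down, at radius r is drawn at 1 + k1 r^2 times it, then the intrinsics apply), "eye" and "orientation" of the camera in the world. Camera axes: x right, y down, z forward; pixel columns grow to the right and rows downward; lengths in mm; the calibration is good to about 2 mm. A picture is of the moment at which its call begins: read the wrist's pose just before it. camera_params takes no time and is no camera call; for the wrist camera it gives the pose at the moment of the call.
- hand_in(): hands the job in, once; it reports no verdict.
Trained networks look in the newest picture that a camera, given by its name, has taken for a name from the list of things; names that differ only in an ending like _2 or _b are one class to them, and where a whole thing is asked for, a point or a joint stands for the part that bears it (a point fixed in the world has none). Each returns a list of dicts, best first, with "score" (0 to 1); they miss things now and then, are a little off and sometimes report something else, mostly with a low value. They report only what shows in the picture. A call takes as long as a camera call.
- optics.search_frame(camera, query): "at" ([x, y, z] in mm, in world coordinates, good to about 4 mm: the middle of the surface that is visible of it).
The state is a dict: "time": time; "joint_pos": joint angles; "qd": joint speeds; "joint_efforts": joint torques, N m; "tool_pos": TCP position; "tcp_rot": TCP orientation; "ft_force": force on the tool from outside, world axes, zero at the start; "wrist_torque": the same for the moment, N m; "finger_gap": finger opening in mm.
Only numpy, scipy, OpenCV 4.12 (cv2) and the standard library are available. Lean on these libraries where they do the work, as an engineer would, in place of code of your own. Each camera call takes 0.05 s, during which the arm holds its last target. There are 200 camera calls.

TASK

Get the bench analyser ready for a reading: first push its open sample drawer fully home until it snaps into its detent, then take the black grip of the sprung telescoping rod in the gripper and pull the rod out until its red end disc stands directly above the yellow length mark. The rod springs back if released, so finish while still gripping it there, steadily. Do not shift the yellow mark, and leave the jar, the cup and the scoop alone.

Things in the scene. Friction and masses are not known exactly. Their poses are not given: they have to be found in the camera images.
- analyser: low white bench instrument, fixed; housing 240 deep (x), 340 wide (y), 85 high. Origin: middle of the front face's lower edge, on the bench. Own +x points into the housing (away from the robot), +y left, z up; front face = plane x 0. The drawer's middle is at own y = -80 (right half); the rod at y = +90 (left half), parallel to own x.
- drawer_handle (a point): middle of the drawer's steel bar handle, 52 above the bench; moves with the drawer. Level bar 10 thick, 90 long along the analyser's y, on two end posts, its axis 35 in front of the grey front panel (140 wide, 14 thick, 12 to 80 above the bench). With the drawer home the bar's axis is 49 in front of the housing's face.
- sample_drawer (a joint): opening of the grey sample drawer, m: 0 = home, grows as it comes out (analyser's -x), up to 0.1; starts 0.05 to 0.09 open. Slides with about 1.5 N of friction; at about 12 mm open it meets a sprung ball detent that takes a push of about 5 N (more if met fast); pushed on past 4 mm it snaps in to 0 and stays there (about 4 N to pull out).
- sprung_rod: telescoping sprung rod. Origin: centre of its red end disc (34 diameter, 8 thick), 60 above the bench; axes as the analyser's. Slides only along the analyser's x, out towards -x, 100 travel; at rest (fully in) the disc's centre is 71 in front of the housing's face. The spring pulls it in with 4 N at rest, plus 0.5 N per 10 mm of pull. A fixed sleeve, 24 diameter, ends 22 from the face.
- rod_grip (a point): centre of the rod's round black grip, 24 diameter, 36 long along the rod, right behind the red disc (21 from the disc's centre, towards the housing), 60 above the bench. Can be pinched from above, across the rod. Moves with the rod.
- length_mark: yellow bar across the ruled aluminium tongue plate (175 long, 90 wide, 8 thick, fixed on the bench) beneath the rod; bar 98 long (analyser's y), 6 wide (x), top 14 above the bench. Origin: middle of its underside, 9 above the bench; axes as the analyser's. Clamped, 45 to 85 in front of where the red disc's centre rests.
- sample_jar: loose clear jar with green cap, 56 diameter, 65 high, standing beside the analyser; origin at the centre of its underside. Not to be disturbed.
- sample_cup: loose white open cup, 64 across the rim, 70 high, standing beside the analyser; origin at the centre of its underside. Not to be disturbed.
- scoop: loose spoon-shaped scoop with blue handle, 170 long, lying on the bench to the left of the analyser; origin under its middle. Not to be disturbed.

How it is judged (in metres and radians):
On the way, in this order (a step that is already met when the one before it is completed fails the run):
1. the sample drawer is home in its detent (value of joint sample_drawer below 0.004 m), for 0.3 s.
2. the fingers hold the rod with its red disc above the yellow mark (x of sprung_rod in the frame of length_mark between -0.006 and 0.006 m and contact force between the fingers and sprung_rod above 2 N and value of joint sample_drawer below 0.004 m), for 0.3 s.
At the end, for the whole second after the job is handed in: The drawer is home (within 4 mm of fully closed) and the fingers still hold the rod (contact over 2 N), at rest (under 10 mm/s), with the red disc's centre within 6 mm, along the rod, of the yellow mark's middle (all of step 2 and linear speed of sprung_rod below 0.01 m/s); the arm keeps its last pose, push and grip.
It fails at once if the yellow mark was shifted by more than 4 mm (distance of length_mark from where it was at the start of the episode above 0.004 m).
It fails at once if the jar, the cup or the scoop was moved by more than 25 mm (distance of any of sample_jar, sample_cup, scoop from where it was at the start of the episode above 0.025 m).
It also fails if it takes over 45 s, if anything falls off the work surface, if the arm or the gripper's body presses on something with over 40 N, if the wrist force passes 120 N, or if a joint passes its speed limit or range.

## Working session

There is one attempt and no reset: what is moved stays moved. The work goes in short steps, Python scripts to look and compute and a shell command to move; the robot and the scene stay as the last step left them, time stands still between calls to the robot, and variables do not carry over. Pictures are saved under pics/ and viewed, about 8 in all and at most 12, crops included, and the job is handed in when it is done.

```bash
ls; mkdir -p pics; cat > h.py <<'E'
import numpy as np,cv2
from bench import r,optics
from scipy.spatial.transform import Rotation as R
def cam(n):
    p=optics.camera_params(n);return p
def world(n,u,v,depth=None,z=None,p=None):
    p=p or optics.camera_params(n);K=np.array(p["camera_matrix"])
    d=np.array([(u-K[0,2])/K[0,0],(v-K[1,2])/K[1,1]]);s=d.copy()
    for _ in range(20): s=d/(1+p["k1"]*(s@s))
    o=np.array(p["orientation"],float)
    M=o if o.shape==(3,3) else R.from_euler('xyz',o,degrees=True).as_matrix()
    ray=M@np.array([s[0],s[1],1.]);e=np.array(p["eye"],float)
    t=depth if depth is not None else (z-e[2])/ray[2]
    return e+t*ray
E
python3 - <<'E'
from h import *
for n in("scene","side"):
    p,d=optics.snapshot(n);cv2.imwrite(f"pics/{n}0.png",p);np.save(f"pics/{n}0.npy",d)
    print(n,optics.camera_params(n))
    for q in("analyser","drawer_handle","sprung_rod","rod_grip","length_mark","sample_jar","sample_cup","scoop"):
        print(q,[(round(x["score"],2),np.round(x["at"]).tolist()) for x in optics.search_frame(n,q)[:2]])
print(r.sense())
E
```

```text
pics
scene {'camera_matrix': array([[451.18507627,   0.        , 319.25551919],
       [  0.        , 451.18507627, 241.37466696],
       [  0.        ,   0.        ,   1.        ]]), 'k1': -0.06695216799673923, 'eye': array([1017.07656718, -224.38538417,  856.92176445]), 'orientation': array([-148.84323337,    0.1572577 ,   48.36042059])}
analyser [(0.63, [780.0, 84.0, 89.0])]
drawer_handle [(0.62, [602.0, 34.0, 50.0])]
sprung_rod [(0.73, [617.0, 199.0, 68.0])]
rod_grip [(0.81, [617.0, 200.0, 68.0])]
length_mark []
sample_jar [(0.96, [664.0, 339.0, 60.0])]
sample_cup [(0.73, [667.0, -147.0, 36.0])]
scoop [(0.95, [731.0, 463.0, 11.0]), (0.27, [618.0, 200.0, 72.0])]
side {'camera_matrix': array([[564.97732694,   0.        , 328.80283735],
       [  0.        , 564.97732694, 241.07936239],
       [  0.        ,   0.        ,   1.        ]]), 'k1': -0.08649364017154623, 'eye': array([ 474.72486339, -746.11394219, 1060.59808538]), 'orientation': array([-138.79163875,    0.38378376,  -11.2181321 ])}
analyser [(0.75, [743.0, 76.0, 84.0])]
drawer_handle [(0.88, [614.0, 33.0, 46.0])]
sprung_
[... 300 characters left out ...]
0.54, [677.0, -132.0, 44.0])]
{'time': 0.9, 'joint_pos': array([-7.50222015e+01,  7.47038097e+00,  8.52682864e+01,  1.09788593e-03,
        8.72582550e+01, -4.89162199e+00]), 'qd': array([ 0.02312422, -0.01053493, -0.01815682,  0.01209083, -0.07667886,
        0.00917907]), 'joint_efforts': array([-3.95441057e-04, -5.69309449e+01, -5.00872028e+01, -2.11882425e-04,
        1.06792377e-03,  1.12737561e-05]), 'tool_pos': array([ 203.97388797, -564.28738416,  231.29574737]), 'tcp_rot': array([-1.79999170e+02, -3.15989020e-03, -7.01306321e+01]), 'ft_force': array([-0.12354248, -0.07340644,  0.22415977]), 'wrist_torque': array([0.01300613, 0.02286714, 0.00734749]), 'finger_gap': 85.68168343920203}
```

View pics/side0.png

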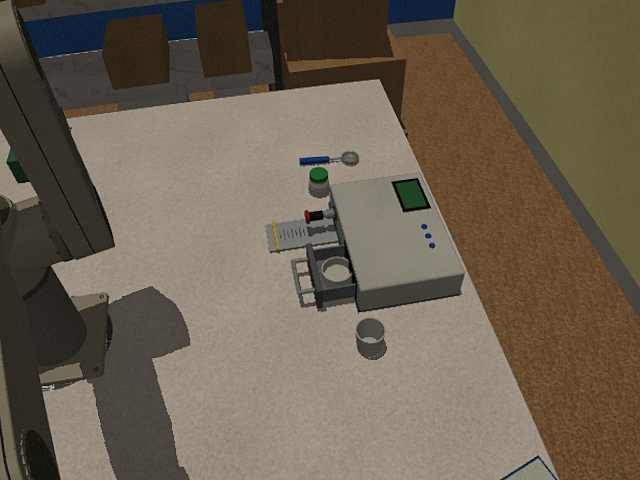

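View pics/scene0.png

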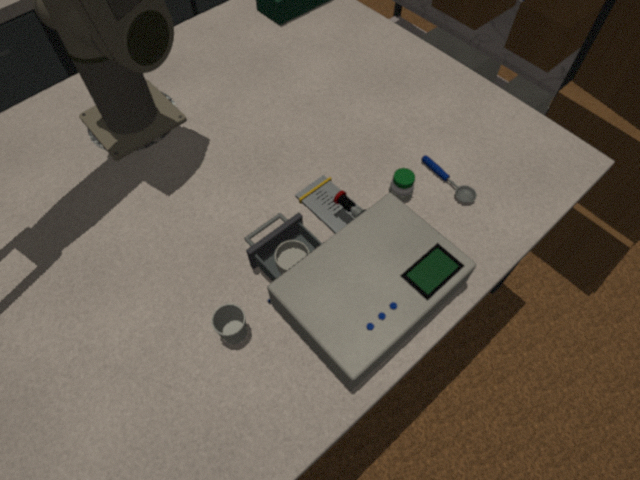

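Side view: handle near (300,282), red disc (308,216), yellow bar (275,236). Scene view: handle (266,230), disc (340,197), yellow bar from (298,200) to (330,180).

```bash
python3 - <<'E'
from h import *
for n,c in(("scene",[(271,291),(389,197),(353,376),(473,265)]),("side",[(331,183),(356,304),(418,177),(462,283)])):
    im=cv2.imread(f"pics/{n}0.png");p=optics.camera_params(n)
    print(n,"corners",[np.round(world(n,u,v,z=85,p=p)[:2]).tolist() for u,v in c])
    hsv=cv2.cvtColor(im,cv2.COLOR_BGR2HSV)
    for nm,lo,hi,z in(("yellow",(20,150,80),(35,255,255),14),("red",(0,170,60),(6,255,255),60)):
        m=cv2.inRange(hsv,lo,hi);k,l,s,ce=cv2.connectedComponentsWithStats(m)
        for i in range(1,k):
            if s[i,4]>15 and 150<ce[i][0]<450:
                ys,xs=np.nonzero(l==i);P=np.array([world(n,u,v,z=z,p=p)[:2] for u,v in zip(xs,ys)])
                c0=P.mean(0);w,V=np.linalg.eigh(np.cov(P.T))
                print(nm,s[i].tolist(),c0.round(1),"dir",np.degrees(np.arctan2(V[1,1],V[0,1])).round(1),"len",np.ptp(P@V[:,1]).round(1))
E
```

```text
scene corners [[688.0, -56.0], [683.0, 268.0], [905.0, -51.0], [907.0, 272.0]]
yellow [300, 178, 31, 23, 78] [518.8 201.8] dir 89.9 len 95.6
red [335, 191, 9, 10, 27] [593.9 205.7] dir 100.5 len 29.3
side corners [[678.0, 283.0], [656.0, -90.0], [900.0, 261.0], [893.0, -83.0]]
yellow [272, 221, 7, 29, 57] [519.1 200.7] dir 90.1 len 96.0
red [305, 211, 5, 8, 26] [603.  210.3] dir 89.1 len 25.4
```

```bash
python3 - <<'E'
from h import *
for n,c in(("scene",[(247,239),(284,217),(266,228)]),("side",[(295,262),(303,302)])):
    print(n,[np.round(world(n,u,v,z=57)[:2]).tolist() for u,v in c])
    im=cv2.imread(f"pics/{n}0.png")
    x,y={"scene":(230,160),"side":(250,180)}[n]
    cv2.imwrite(f"pics/{n}c.png",cv2.resize(im[y:y+150,x:x+190],None,fx=4,fy=4,interpolation=cv2.INTER_CUBIC))
a=cv2.imread("pics/scenec.png");b=cv2.imread("pics/sidec.png")
cv2.imwrite("pics/both.png",cv2.resize(np.vstack([a[:,:],b]),(600,600*1200//760*1)) [:,:] if 0 else cv2.resize(np.hstack([a,b]),(800,316)))
E
```

```text
scene [[550.0, -13.0], [558.0, 79.0], [555.0, 33.0]]
side [[551.0, 70.0], [550.0, -43.0]]
```

View pics/sidec.png

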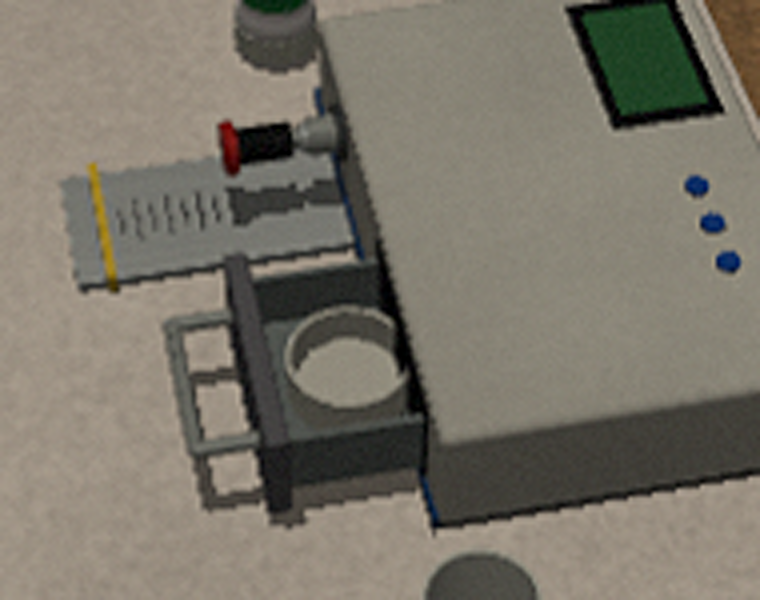

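The crop shows the bar handle out in front of the drawer, the yellow bar and the red disc. The analyser yaw is about 0, its face at x≈670, the handle at ≈(553,31), and so the opening is about 68 mm. Moving to in front of the handle.

```bash
python3 -m pendant '[[0,0,0,10,6.6],[0,0,0,10,6.6],[0,0,0,10,6.6],[0,-45,-22,0,0],[0,-45,-22,0,0],[0,-45,-22,0,0],[0,-45,-22,0,0],[0,-45,-22,0,0],[0,-45,-22,0,0],[0,-45,-22,0,0]]'; python3 -m pendant '[[0,-45,-22,0,0],[0,-45,-22,0,0],[0,-45,-22,0,0],[0,-45,-22,0,0],[0,-45,-22,0,0],[0,-45,-22,0,0],[0,0,0,0,0],[0,0,0,0,0]]'
```

```text
time: 1.9
tool_pos: [357.8, -247.9, 201.6]
tcp_rot: [-180.0, -0.0, -90.0]
ft_force: [1.4, 0.0, 0.3]
finger_gap: -0.1
time: 2.7
tool_pos: [488.8, 21.2, 201.1]
tcp_rot: [180.0, -0.0, -89.7]
ft_force: [0.3, 0.3, 0.1]
finger_gap: 0.1
```

```bash
python3 - <<'E'
from h import *
p=optics.camera_params("wrist");im,d=optics.snapshot("wrist");cv2.imwrite("pics/w1.png",im);np.save("pics/w1.npy",d)
print(p["eye"],p["orientation"])
for q in("drawer_handle","rod_grip","length_mark"):
    print(q,[(round(x["score"],2),np.round(x["at"]).tolist()) for x in optics.search_frame("wrist",q)[:2]])
E
```

```text
[559.82888093  21.16465089 343.84198347] [ 1.63705818e+02 -5.53152265e-02 -8.97414719e+01]
drawer_handle [(0.89, [604.0, 34.0, 59.0])]
rod_grip [(0.87, [620.0, 197.0, 70.0])]
length_mark [(0.72, [523.0, 203.0, 20.0])]
```

View pics/w1.png

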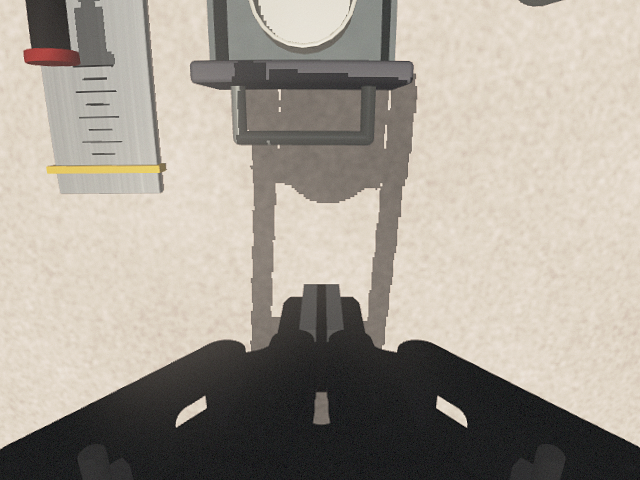

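Up in this view is world +x. The handle bar runs (235–373, 136), the yellow bar (48–165, 170), and the red disc centre is near (52,57).

```bash
python3 - <<'E'
from h import *
for u,v,z in((236,137,54),(373,137,54),(304,137,54),(48,170,14),(164,168,14),(106,169,14),(52,57,60),(24,57,60),(80,57,60),(191,72,80),(413,70,80)):
    print(u,v,z,world("wrist",u,v,z=z).round(1))
E
```

```text
236 137 54 [545.3  78.1  54. ]
373 137 54 [545.1 -18.6  54. ]
304 137 54 [545.1  30.1  54. ]
48 170 14 [518.5 248.5  14. ]
164 168 14 [518.9 147.6  14. ]
106 169 14 [518.6 197.2  14. ]
52 57 60 [601.  200.8  60. ]
24 57 60 [601.9 221.2  60. ]
80 57 60 [600.2 180.7  60. ]
191 72 80 [586.6  99.   80. ]
413 70 80 [587.4 -38.9  80. ]
```

```bash
python3 -m pendant '[[0,-9,0,30,0],[0,0,0,40,0],[0,0,0,40,0],[0,0,0,30,0],[0,0,0,20,0],[0,0,-15,0,0],[0,0,-15,0,0],[0,0,-6,0,0],[0,0,-6,0,0],[0,0,0,0,0]]'; python3 -m pendant '[[0,0,-6,0,0],[0,0,-6,0,0],[0,0,-6,0,0],[0,0,-6,0,0],[0,0,-6,0,0],[0,0,-6,0,0],[0,0,-6,0,0],[0,0,-5,0,0],[0,0,-5,0,0],[0,0,0,0,0]]'
```

```text
time: 3.9
tool_pos: [531.1, 28.4, 41.6]
tcp_rot: [-180.0, -0.0, -90.0]
ft_force: [0.6, -0.8, -0.1]
finger_gap: -0.1
time: 4.9
tool_pos: [583.8, 29.3, 41.6]
tcp_rot: [-179.9, 0.0, -89.9]
ft_force: [-0.3, 0.7, -0.4]
finger_gap: -0.2
```

```bash
python3 -m pendant '[[0,0,-3,0,0],[0,0,-3,0,0],[0,0,-3,0,0],[0,0,0,0,0]]';python3 -m pendant '[[0,0,-3,0,0],[0,0,-2,0,0],[0,0,-2,0,0],[0,0,0,0,0]]';python3 - <<'E'
from h import *
p=optics.camera_params("wrist");im,d=optics.snapshot("wrist");cv2.imwrite("pics/w2.png",im)
print(r.sense()["ft_force"])
E
```

```text
time: 5.3
tool_pos: [592.2, 29.2, 41.4]
tcp_rot: [-180.0, 0.0, -89.9]
ft_force: [0.3, -0.3, 0.1]
finger_gap: 0.2
time: 5.7
tool_pos: [598.0, 29.2, 41.2]
tcp_rot: [179.9, 0.0, -89.9]
ft_force: [-4.3, -0.3, 2.2]
finger_gap: -0.0
[-3.81638795  0.04807832  3.17477621]
```

View pics/w2.png

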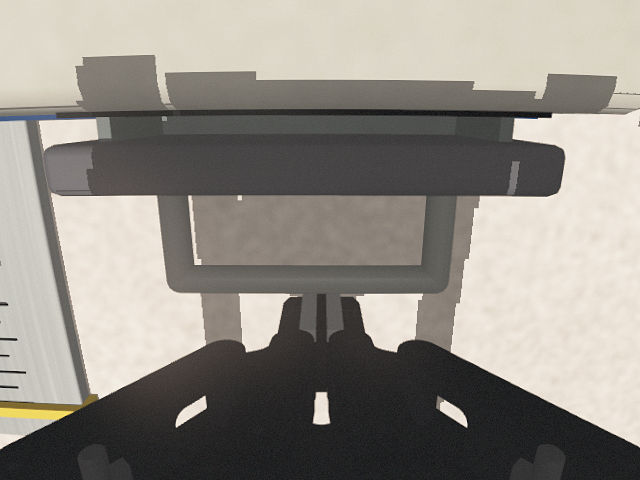

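The drawer panel (rows 140–195) is still about 10 mm clear of the housing, and the −4 N shows the fingers at the detent. Pushing on.

```bash
python3 -m pendant '[[0,0,-3,0,0],[0,0,-3,0,0],[0,0,0,0,0]]';python3 -m pendant '[[0,0,-3,0,0],[0,0,-3,0,0],[0,0,0,0,0]]'
```

```text
time: 6.05
tool_pos: [605.2, 29.1, 41.4]
tcp_rot: [-180.0, -0.0, -89.9]
ft_force: [1.1, -0.7, -0.5]
finger_gap: 0.1
time: 6.35
tool_pos: [606.8, 29.2, 40.7]
tcp_rot: [179.5, -0.0, -89.9]
ft_force: [-21.8, -0.4, 17.4]
finger_gap: -0.2
```

```bash
python3 -m pendant '[[0,0,10,0,0],[0,0,20,0,0],[0,0,0,-30,0],[0,0,0,-40,0],[0.2,-10,5,-40,0],[1,-40,0,0,0],[1,-40,0,0,0],[1,-40,0,0,0],[1,-40,0,0,0],[1,0,0,0,0]]'; python3 - <<'E'
from h import *
s=r.sense();print(s["tool_pos"])
p=optics.camera_params("wrist");im,d=optics.snapshot("wrist");cv2.imwrite("pics/w3.png",im);np.save("pics/w3.npy",d)
i2,_=optics.snapshot("side")
cv2.imwrite("pics/s3.png",cv2.resize(i2[180:330,250:440],None,fx=4,fy=4,interpolation=cv2.INTER_CUBIC))
E
```

```text
time: 7.35
tool_pos: [575.3, 203.9, 151.6]
tcp_rot: [-179.9, 0.1, -89.7]
ft_force: [-0.3, -0.2, -0.5]
finger_gap: 85.2
[575.29872347 203.91043745 151.59076103]
```

View pics/w3.png

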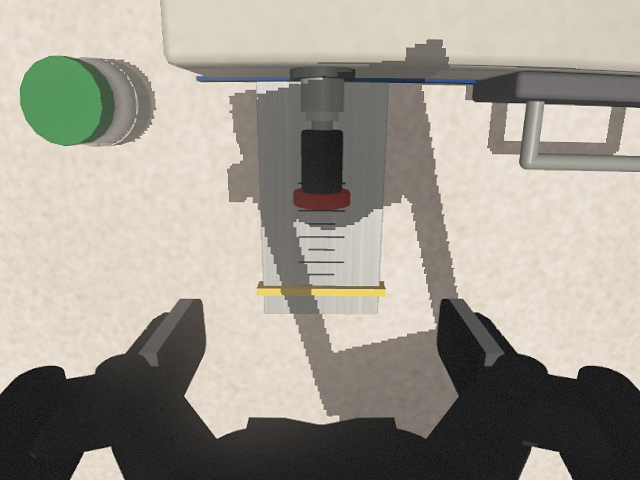

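View pics/s3.png

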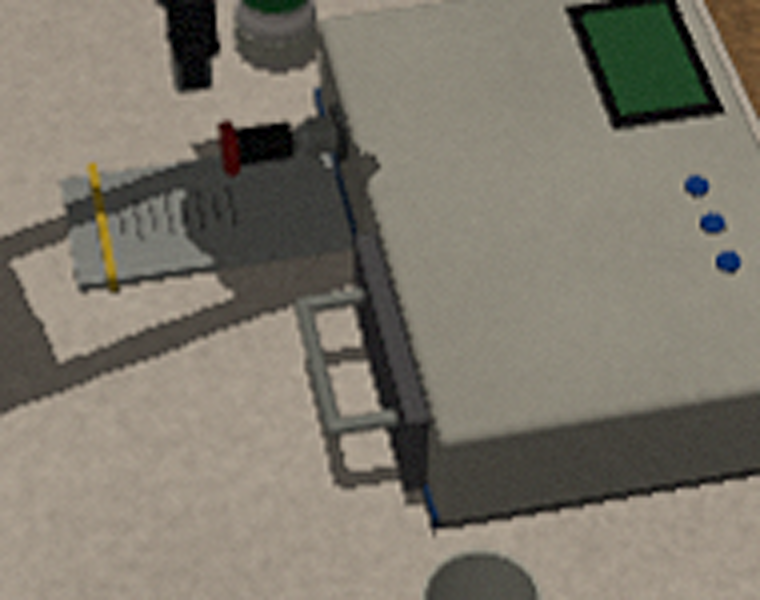

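The drawer sits flush against the housing in both views. In the wrist view the rod grip is at columns 302–342, rows 130–190, the disc is around (322,199), and the yellow bar is at row 292.

```bash
python3 - <<'E'
from h import *
im=cv2.imread("pics/w3.png");d=np.load("pics/w3.npy")
for u,v,z in((322,160,72),(322,132,72),(258,292,14),(385,292,14),(322,291,14)):
    print(u,v,z,world("wrist",u,v,z=z).round(1))
print("depth pts column 322")
for v in range(120,222,6): print(v,im[v,322].tolist(),world("wrist",322,v,depth=float(d[v,322])).round(1))
E
```

```text
322 160 72 [623.3 199.   72. ]
322 132 72 [638.2 199.   72. ]
258 292 14 [517.9 247.   14. ]
385 292 14 [518.2 150.5  14. ]
322 291 14 [518.9 198.4  14. ]
depth pts column 322
120 [105, 104, 107] [644.5 199.1  68.4]
126 [93, 97, 99] [641.2 199.   65.2]
132 [37, 31, 34] [638.2 199.   71. ]
138 [26, 27, 31] [635.  199.   71.3]
144 [24, 29, 29] [631.9 199.   71.9]
150 [37, 42, 39] [628.7 199.   72.1]
156 [35, 35, 40] [625.5 199.   72.3]
162 [36, 42, 41] [622.2 199.   72.3]
168 [33, 28, 34] [618.8 199.   71.6]
174 [35, 36, 39] [615.5 198.9  71.2]
180 [36, 37, 38] [612.2 198.9  71.4]
186 [39, 42, 43] [608.9 198.9  71.9]
192 [39, 38, 39] [605.4 198.9  71.4]
198 [39, 43, 97] [602.9 198.9  75.9]
204 [43, 47, 96] [599.5 198.9  76.1]
210 [40, 44, 58] [580.4 198.6   8. ]
216 [103, 103, 107] [576.1 198.6   8.7]
```

```bash
python3 -m pendant '[[1,5,-26,0,0],[1,0,-20,10,0],[1,0,0,30,0],[1,0,0,30,0],[1,0,0,25,0],[1,0,0,18,0],[1,0,0,0,0],[1,0,0,0,0]]';python3 -m pendant '[[0,0,0,0,0],[0,0,0,0,0],[0,0,0,0,0],[0,0,0,0,0],[0,0,0,0,0],[0,0,0,0,0]]' 60
```

```text
time: 8.25
tool_pos: [621.9, 193.5, 38.8]
tcp_rot: [-180.0, -0.0, -90.0]
ft_force: [0.0, -0.2, 1.3]
finger_gap: 85.3
time: 8.85
tool_pos: [622.6, 203.7, 41.7]
tcp_rot: [-179.7, 0.7, -89.7]
ft_force: [-2.8, 36.1, 6.9]
finger_gap: 22.2
```

```bash
python3 -m pendant '[[0,-5,0,0,0],[0,-3,0,0,0],[0,0,0,0,0],[0,0,0,0,0]]'
```

```text
time: 9.25
tool_pos: [622.5, 204.1, 41.6]
tcp_rot: [-179.8, 0.1, -89.9]
ft_force: [-7.4, 4.5, 15.8]
finger_gap: 22.3
```

```bash
python3 -m pendant '[[0,-1,0,-2,0],[0,0,6,0,0],[0,0,10,0,0],[0,0,10,0,0],[0,0,10,0,0],[0,0,10,0,0],[0,0,10,0,0],[0,0,10,0,0],[0,0,6,0,0],[0,0,0,0,0]]'; python3 -m pendant '[[0,0,0,0,0],[0,0,0,0,0]]'; python3 - <<'E'
from h import *
s=r.sense();print(s["tool_pos"])
for n in("wrist","scene","side"):
    im,d=optics.snapshot(n);cv2.imwrite(f"pics/{n}4.png",im);np.save(f"pics/{n}4.npy",d)
w=cv2.imread("pics/wrist4.png");a=cv2.imread("pics/scene4.png")[160:260,270:390]; b=cv2.imread("pics/side4.png")[190:270,250:346]
a=cv2.resize(a,(288,240),interpolation=2);b=cv2.resize(b,(288,240),interpolation=2)
cv2.imwrite("pics/c4.png",np.hstack([w[:480,160:640],np.vstack([a,b])]))
E
```

```text
time: 10.25
tool_pos: [551.2, 204.1, 41.8]
tcp_rot: [-179.7, 0.1, -89.9]
ft_force: [7.2, 3.6, -2.6]
finger_gap: 22.2
time: 10.45
tool_pos: [551.8, 204.1, 41.8]
tcp_rot: [-179.7, 0.1, -89.9]
ft_force: [7.6, 3.6, -1.8]
finger_gap: 22.3
[551.80339016 204.14014623  41.81016412]
```

View pics/c4.png

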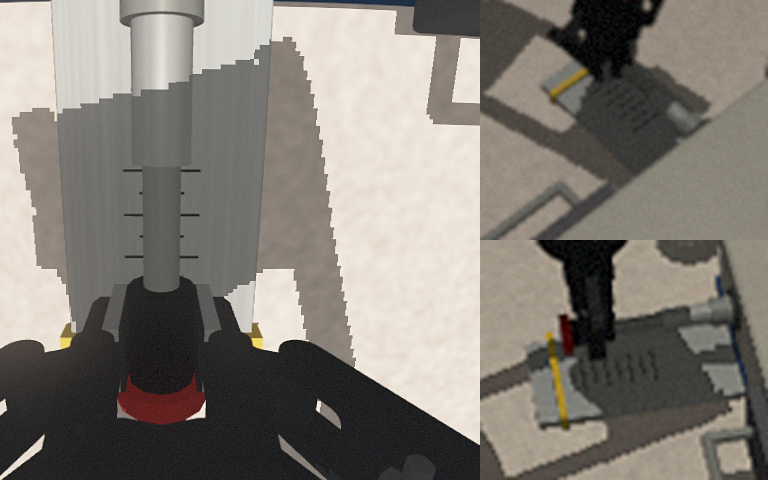

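The rod is held. The disc (wrist view around column 322, row 400) is seen behind the fingers, and the yellow ends show at about (228,340) and (417,340). The side view has the disc still a little short of the bar.

```bash
python3 - <<'E'
from h import *
im=cv2.imread("pics/wrist4.png");d=np.load("pics/wrist4.npy");p=optics.camera_params("wrist")
for v in list(range(268,300,4))+list(range(372,432,4)):
    print(v,im[v,321].tolist(),world("wrist",321,v,depth=float(d[v,321]),p=p).round(1))
hsv=cv2.cvtColor(im,cv2.COLOR_BGR2HSV)
ys,xs=np.nonzero(cv2.inRange(hsv,(20,120,60),(35,255,255)))
P=np.array([world("wrist",u,v,depth=float(d[v,u]),p=p) for u,v in zip(xs,ys)]);T=P[abs(P[:,2]-14)<1.5]
print("mark top",len(T),np.median(T,0),T.min(0),T.max(0))
for n in("side",):
    im=cv2.imread(f"pics/{n}4.png");hsv=cv2.cvtColor(im,cv2.COLOR_BGR2HSV);d=np.load(f"pics/{n}4.npy");p=optics.camera_params(n)
    for nm,m in(("red",cv2.inRange(hsv,(0,170,40),(6,255,255))|cv2.inRange(hsv,(175,170,40),(180,255,255))),("yel",cv2.inRange(hsv,(20,140,60),(35,255,255)))):
        ys,xs=np.nonzero(m);k=(xs>250)&(xs<340)&(ys>190)&(ys<280)
        P=np.array([world(n,u,v,depth=float(d[v,u]),p=p) for u,v in zip(xs[k],ys[k])]);print(nm,len(P),np.median(P,0).round(1),P.min(0).round(1),P.max(0).round(1))
E
```

```text
268 [91, 97, 97] [576.7 203.6  66.7]
272 [87, 94, 96] [575.  203.6  65.6]
276 [91, 95, 97] [573.3 203.6  64.9]
280 [92, 97, 98] [572.2 203.6  65.6]
284 [92, 96, 95] [570.9 203.6  65.7]
288 [91, 95, 95] [570.1 203.6  67.1]
292 [51, 51, 53] [568.1 203.6  65.6]
296 [30, 29, 33] [568.3 203.6  69.2]
372 [24, 21, 25] [542.5 203.5  72.1]
376 [35, 32, 32] [540.9 203.5  72. ]
380 [35, 35, 39] [539.3 203.5  72. ]
384 [21, 23, 24] [537.9 203.5  72.1]
388 [28, 23, 27] [536.3 203.5  72.1]
392 [24, 19, 22] [534.6 203.5  72. ]
396 [24, 29, 90] [533.3 203.5  72.4]
400 [29, 28, 89] [533.5 203.5  74.7]
404 [27, 25, 91] [533.1 203.5  76.1]
408 [35, 37, 100] [531.7 203.5  76.3]
412 [31, 33, 99] [531.1 203.5  77.5]
416 [31, 35, 100] [528.9 203.5  76.8]
420 [31, 33, 99] [526.7 203.5  76.1]
424 [30, 30, 68] [560.9 203.5 116.3]
428 [40, 38, 39] [561.1 203.5 117.7]
mark top 222 [518.91828121 160.14770442  13.89789285] [515.13149467 154.67882641  12.51884579] [521.37790198 252.28439675  15.35418822]
red 35 [530.9 192.7  68.6] [527.6 185.   54.6] [534.8 208.2  80. ]
yel 66 [518.9 196.9  11.7] [ 474.7 -746.1    0.8] [ 521.7  252.  1060.6]
```

Disc centre is at x≈529.5 and the mark middle at ≈518.5, so about 11 mm more.

```bash
python3 -m pendant '[[0,0,5,0,0],[0,0,4,0,0],[0,0,2.5,0,0],[0,0,0,0,0],[0,0,0,0,0],[0,0,0,0,0],[0,0,0,0,0],[0,0,0,0,0]]'; python3 - <<'E'
from h import *
im,d=optics.snapshot("wrist");p=optics.camera_params("wrist");cv2.imwrite("pics/w5.png",im)
for v in (288,292,296,392,396,400,404,408,412,416,420,424):
    print(v,im[v,321].tolist(),world("wrist",321,v,depth=float(d[v,321]),p=p).round(1))
hsv=cv2.cvtColor(im,cv2.COLOR_BGR2HSV)
ys,xs=np.nonzero(cv2.inRange(hsv,(20,120,60),(35,255,255)))
P=np.array([world("wrist",u,v,depth=float(d[v,u]),p=p) for u,v in zip(xs,ys)]);T=P[abs(P[:,2]-14)<1.5]
if len(T): print("mark",len(T),np.median(T,0),T.min(0),T.max(0))
i2,d2=optics.snapshot("side");cv2.imwrite("pics/s5.png",cv2.resize(i2[180:330,250:440],None,fx=4,fy=4,interpolation=cv2.INTER_CUBIC))
print(r.sense()["tool_pos"],r.sense()["ft_force"],r.sense()["finger_gap"])
E
```

```text
time: 11.4
tool_pos: [540.5, 204.1, 41.8]
tcp_rot: [-179.7, 0.1, -89.9]
ft_force: [7.9, 4.0, -1.1]
finger_gap: 22.3
288 [91, 99, 98] [558.1 203.6  65.5]
292 [47, 49, 49] [556.8 203.6  65.8]
296 [16, 21, 19] [557.  203.6  69.3]
392 [31, 28, 31] [523.2 203.5  72. ]
396 [35, 37, 94] [521.9 203.5  72.4]
400 [36, 35, 94] [522.7 203.5  75.4]
404 [34, 33, 94] [522.2 203.5  76.7]
408 [30, 34, 99] [520.4 203.5  76.5]
412 [30, 34, 99] [520.2 203.5  78.1]
416 [33, 41, 101] [517.9 203.5  77.3]
420 [28, 28, 97] [516.1 203.5  77. ]
424 [30, 34, 67] [549.5 203.5 116.3]
mark 624 [518.32002742 167.79285468  13.99023876] [514.60870659 154.82491943  12.51450726] [521.19055547 252.36487367  15.44281417]
[540.51559418 204.12530588  41.81269246] [ 7.80715951  3.79229836 -1.05328723] 21.92732807727839
```

View pics/s5.png

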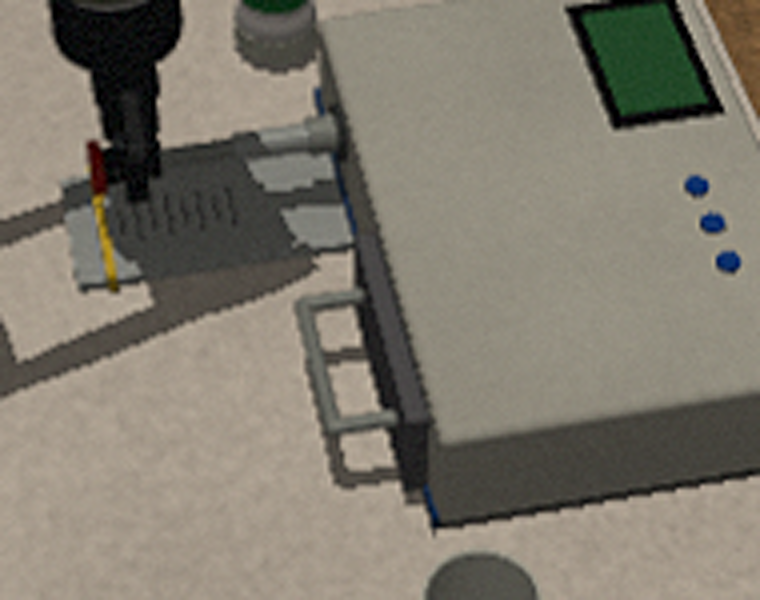

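The disc now stands over the yellow bar at (95,190), and the drawer is flush. The wrist view puts the disc centre at x≈518.3 and the mark at ≈518.3. It has held for 0.5 s, so I'm handing in.

```bash
python3 -c "
from bench import r,hand_in
s=r.sense();print(s['tool_pos'],abs(s['qd']).max(),s['finger_gap']);print(hand_in())"
```

```text
[540.51559418 204.12530588  41.81269246] 0.07873303929715678 21.92732807727839
the job is handed in; nothing more can be done
None
```

The drawer is home in its detent, and the rod is pulled out about 82 mm with its red disc above the yellow mark. I handed the job in at about 11.5 s with the gripper still holding the rod. No verdict was reported.

- **Drawer:** I pushed it in with the shut fingers. Force rose to about 4 N at the detent, it snapped in, and then about 22 N built up against the end stop before I backed off. It looked flush in the side and wrist views afterwards, and in the last side view.
- **Rod:** In the last wrist view the disc centre and the mark's middle were both at x ≈ 518.3 mm, with an uncertainty of about 2 mm.
- **Grip:** It was set to 60 N, with the fingers 22 mm apart. The wrist read 7.8 N along the rod against about 8.1 N expected from the spring, and the arm was at rest.
- **Yellow mark:** Its position read the same as at the start, within measuring error.
- **Loose things:** The arm never went near the jar, the cup or the scoop, but I did not measure their positions again.
- **One disagreement:** The first estimate of the rod's sideways position was about 5 mm off. Closing the gripper put 36 N of side force on the wrist (the limit is 120 N), and I cut that to about 4 N before pulling.

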